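# Make up the valve repair kit

### The arm

A 6-joint arm with a two-finger parallel gripper is mounted at the origin on the work surface. World frame = base frame: x ahead of the robot, y to its left, z up, the work surface at z = 0. Lengths are in m, angles in degrees, forces in N, time in s.
With the tool pointing down it reaches from about 0.4 to 0.825 m from the base axis. Payload 7 kg.
Tool frame: the origin (TCP) lies midway between the tips of the shut fingers; the grasp point (between the pads) lies 19 mm behind it (r.grip_depth is the distance from the TCP to the grasp point, in m); z points along the fingers, y is the line along which they close (so a half turn about z gives the same grasp; the last joint's range is limited). The gripper opens to 88 mm and grips with 3 to 60 N. Pads are 19 mm wide; open, the fingers measure 130 mm over their backs; the gripper's body (78 mm by 193 mm) begins 47 mm behind the grasp point.
Start: joints at [-46.576, 20.546, 0.682, 0, -70.136, -16.507], TCP at [0.306, -0.602, 0.187] pointing down, gripper open.
Joint ranges: [-176.03, 176.03], [-82.01, 121.73], [-58.28, 71.71], [-173.87, 95.51], [-174.79, -0.11], [-173.66, 173.66]. Speed limits (degrees/s): [136.94, 136.94, 172.46, 180, 180, 180].

### API

Orientations are given as [roll, pitch, yaw] about the fixed x, y, z axes, in that order (R = Rz(yaw) Ry(pitch) Rx(roll)).
In Python, from plant import r, capture, close_job, search_frame, outline_of gives the robot as it stands.
- The arm moves only by the shell command python3 -m creep 'ROWS' [FORCE]. ROWS is JSON, a list of rows, each a list of 7 numbers: the finger opening in mm, from 0 to 87.6, then the shift along the world's x, y, z in units of 25 mm (1.0 is 25 mm), then the turn, a rotation vector about the world's x, y, z in degrees. In form: [[hand, x, y, z, ax, ay, az], ...]. A call has 1 to 8 rows; each row shifts and turns the commanded pose from where the row before left it; what a row does not reach is not made up. A row lasts 1/12 s, in which the tool goes at most 41.7 mm and 7.16 degrees, less where a joint would pass 70% of its speed; a pose out of reach is approached as far as the arm can. A call is refused whole if a number of a shift passes 1 or a number of a turn 7.16, either way. A call with a gripper value outside its range is refused whole. The fingers move at their own pace and stop on an object; FORCE is the grip in N (left out, the last holds). Time passes only in rows, so rows that do not move let the fingers close. It gives the time, the measured TCP pose, the force, the opening and the grip force at its end, in the units of the state.
- r.get_state(): the state, without advancing time (a new reading comes with each control period).
- capture(name): name is "side" or "top"; returns a dict with "frame" (384x512x3 uint8, red, green, blue), "K" (3x3 intrinsics, pixels), "origin" and "rotation" of the camera in the world. Camera axes: x right, y down, z forward; pixel columns grow to the right and rows downward; lengths in m; the calibration is good to about 2 mm. A picture is of the moment at which its call begins. There is no depth.
- close_job(): hands the job in; it is judged then, once.
Trained networks look in a picture, given as the dict that the camera call returned (one of the last four; its "shot" number tells which), for a name from the list of things; names that differ only in an ending like _2 or _b are one class to them, and where a whole thing is asked for, a point or a joint stands for the part that bears it (a point fixed in the world has none). Each returns a list of dicts, best first, with "conf" (0 to 1); they miss things now and then, are a little off and sometimes report something else, mostly with a low value. They report only what shows in the picture. A call takes as long as a camera call.
- search_frame(picture, target): "bbox" ([left, top, right, bottom] in pixels, round what is visible of it).
- outline_of(picture, target): "region" (384x512 bool, what is visible of it) and "bbox" ([left, top, right, bottom] in pixels, round what is visible of it).
The state is a dict: "time_s": time; "joints": joint angles; "qd": joint speeds; "joint_torque": joint torques, N m; "tcp_pos": TCP position; "eef_rot": TCP orientation; "contact_force": force on the tool from outside, world axes, zero at the start; "moment": the same for the moment, N m; "gripper_width": finger opening in m; "gripper_force": force on a finger pad.
Only numpy, scipy, OpenCV 4.12 (cv2) and the standard library are available. Lean on these libraries where they do the work, as an engineer would, in place of code of your own. Each camera call takes 0.05 s, during which the arm holds its last target. There are 200 camera calls.

### The job

Make up the valve repair kit: put the small blue seat block, ringed face up, into the recess of the aluminium holder and press it down past the sprung brass leaf until it is fully home and flush with the holder's top. Also lower the polished steel ball gently to the floor of the deep green kit bin, without letting it drop in, and leave it lying there. Leave the other things on the bench where they are; the wider white block does not fit.

Things in the scene. Friction and masses are not known exactly. Their poses are not given: they have to be found in the camera images.
- seat_block: blue plastic block, 56 (x) x 34 (y) x 30 mm high, about 0.12 kg, flat top marked with a dark ring; lies upright on the bench. Origin at the centre of its underside, z up. Either way round fits the recess (half turn is the same).
- seat_block_top (a point): centre of the blue block's top face, 30 mm above its origin; same axes
- holder: fixed aluminium block, 125 (x) x 95 (y) x 40 mm high, with an open rectangular recess in the middle of its top, 59 mm (x) x 37 mm (y), 30 mm deep, edges chamfered 3 mm. Origin at the centre of its underside, on the bench.
- recess_mouth (a point): centre of the recess's opening, level with the holder's top (40 mm above the bench); axes as the holder. The blue block's 56 mm side goes along x.
- leaf (a joint): sprung brass leaf, 18 mm wide, 5 mm proud of the recess's +x wall, with a sloped lead-in from 4 to 16 mm below the top; 0 = out, grows (m) as the block pushes it into the wall. It grips the block by friction: the block stays where left and needs about 3 to 10 N downward on its top to go fully home, ending against the -x wall, 1.5 mm off centre.
- valve_ball: polished steel ball, 40 mm across, about 0.2 kg, resting in a black rubber ring stand (32 mm across, 10 mm high, 22 mm hole, fixed) with its centre about 27 mm above the bench. The origin is a point on its surface that turns with it: use the centre instead.
- valve_ball_center (a point): centre of the steel ball
- kit_bin: fixed open-topped green bin, 150 (x) x 170 (y) x 75 mm high, walls 4 mm, floor 4 to 5 mm thick (a ball on the floor has its centre about 25 mm above the origin). Origin at the centre of its underside, on the bench.
- bin_floor (a point): centre of the green bin's inner floor, 5 mm above the bench; axes as the bin
- wide_block: bystander: white plastic block like the blue one but 66 x 46 x 30 mm, too large for the recess; origin at the centre of its underside
- bolt_a: bystander: hex bolt standing on its head, 26 mm across, 55 mm high, beyond the holder and bin; origin at its underside
- bolt_b: bystander: hex bolt standing on its head, 26 mm across, 55 mm high, at the left; origin at its underside
- spanner: bystander: spanner lying at the right; origin at its underside
- driver: bystander: screwdriver lying at the left; origin at its underside
- oil: bystander: yellow oil bottle, 56 mm across, 130 mm high, standing at the left; origin at its underside

How it is judged (in metres and radians):
At the end, for the whole second after the job is handed in: The blue block sits in the recess with its top within 2 mm above and 3 mm below the holder's top, within 5 mm of the recess's centre, level within 0.06 rad and square within 0.1 rad; the ball lies on the green bin's floor; both are at rest (horizontal distance between seat_block_top and recess_mouth below 0.005 m and z of seat_block_top in the frame of recess_mouth between -0.003 and 0.002 m and angle between seat_block_top's own z axis and vertical below 0.06 rad and angle between the x axis of seat_block and the x axis of holder, either way round below 0.1 rad and linear speed of seat_block below 0.03 m/s and x of valve_ball_center in the frame of kit_bin between -0.073 and 0.073 m and y of valve_ball_center in the frame of kit_bin between -0.083 and 0.083 m and z of valve_ball_center in the frame of kit_bin between 0.015 and 0.032 m and linear speed of valve_ball below 0.1 m/s); the robot touches nothing.
It fails at once if the ball drops into or in the green bin (faster than 0.5 m/s inside its walls) (x of valve_ball_center in the frame of kit_bin between -0.073 and 0.073 m and y of valve_ball_center in the frame of kit_bin between -0.083 and 0.083 m and z of valve_ball_center in the frame of kit_bin below 0.095 m and linear speed of valve_ball above 0.5 m/s).
It fails at once if the ball is knocked or pressed against the green bin with more than 25 N (contact force between valve_ball and kit_bin above 25 N).
It fails at once if a bystander is moved more than 30 mm (distance of any of wide_block, bolt_a, bolt_b, spanner, driver, oil from where it was at the start of the episode above 0.03 m).
It also fails if it takes over 64 s, if anything falls off the work surface, if the arm or the gripper's body presses on something with over 40 N, if the wrist force passes 120 N, or if a joint passes its speed limit or range.

## Working session

There is one attempt and no reset: what is moved stays moved. The work goes in short steps, Python scripts to look and compute and a shell command to move; the robot and the scene stay as the last step left them, time stands still between calls to the robot, and variables do not carry over. Pictures are saved under pics/ and viewed, at most 10 in all, crops included, and the job is handed in when it is done.

```bash
mkdir -p pics; ls; cat > h.py <<'E'
import numpy as np, cv2
from plant import r, capture, close_job, search_frame, outline_of
def proj(c,P):
    P=np.atleast_2d(P); q=(P-np.array(c["origin"]))@np.array(c["rotation"]); q=q@np.array(c["K"]).T
    return q[:,:2]/q[:,2:]
def back(c,uv,z):
    uv=np.atleast_2d(uv).astype(float); d=np.c_[uv,np.ones(len(uv))]@np.linalg.inv(c["K"]).T@np.array(c["rotation"]).T
    o=np.array(c["origin"]); return o+d*((z-o[2])/d[:,2])[:,None]
def save(c,n): cv2.imwrite(f"pics/{n}.png",c["frame"][...,::-1])
E
python3 - <<'E'
from h import *
s=r.get_state();print(s["time_s"],s["tcp_pos"],s["eef_rot"],s["gripper_width"])
for n in("top","side"):
    c=capture(n);save(c,n+"0");print(n,np.round(c["origin"],3),np.round(c["rotation"],3).tolist(),np.round(c["K"],1).tolist())
    for t in["seat_block","holder","valve_ball","kit_bin","wide_block","bolt_a","oil","driver","spanner"]:
        print(t,[(np.round(d["bbox"]).astype(int).tolist(),round(d["conf"],2)) for d in search_frame(c,t)][:3])
E
python3 -c "
import cv2,numpy as np
cv2.imwrite('pics/b.png',np.vstack([cv2.imread('pics/top0.png'),cv2.imread('pics/side0.png')])[:, :])"
```

```text
pics
0.0 [ 0.30527233 -0.60140655  0.18632955] [ 1.79906797e+02 -8.29779827e-03 -1.53090787e+02] 0.08796934139262597
top [0.428 0.019 1.621] [-173.476, -0.592, -89.901] [[483.0, 0.0, 264.7], [0.0, 483.0, 183.6], [0.0, 0.0, 1.0]]
seat_block [([323, 223, 334, 237], 0.6)]
holder [([322, 221, 335, 237], 0.75), ([302, 155, 335, 197], 0.7)]
valve_ball [([205, 228, 212, 240], 0.4)]
kit_bin [([168, 151, 227, 202], 0.84)]
wide_block [([262, 225, 281, 250], 0.85)]
bolt_a [([117, 191, 130, 252], 0.59), ([167, 223, 179, 235], 0.55)]
oil [([120, 159, 144, 180], 0.57)]
driver [([116, 191, 130, 251], 0.62)]
spanner [([386, 210, 415, 256], 0.65)]
side [0.192 0.815 0.772] [-129.206, -0.575, -153.756] [[351.5, 0.0, 256.4], [0.0, 351.5, 195.2], [0.0, 0.0, 1.0]]
seat_block []
holder [([245, 155, 287, 182], 0.88)]
valve_ball [([265, 240, 279, 260], 0.57), ([168, 201, 244, 271], 0.3)]
kit_bin [([169, 202, 244, 269], 0.96)]
wide_block [([289, 203, 312, 218], 0.59)]
bolt_a [([208, 173, 216, 190], 0.65), ([243, 271, 251, 292], 0.64)]
oil [([139, 254, 167, 303], 0.7)]
driver [([170, 312, 246, 349], 0.79)]
spanner [([318, 146, 357, 153], 0.49)]
```

View pics/top0.png

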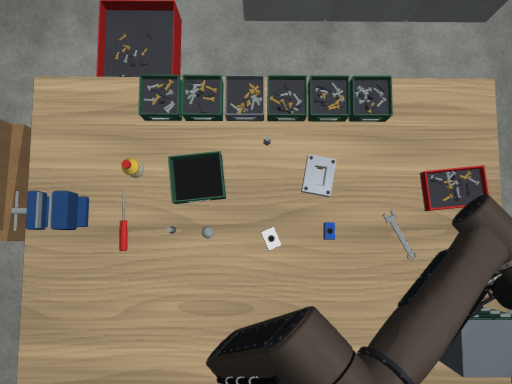

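View pics/side0.png

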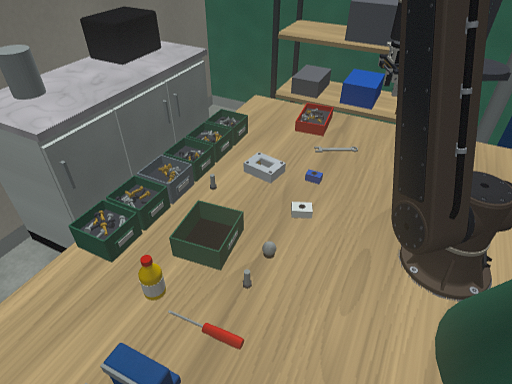

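```bash
cat >> h.py <<'E'
from scipy.spatial.transform import Rotation as Ro
from scipy.optimize import minimize
def cap(n):
    c=capture(n); c["rpy"]=c["rotation"]
    if np.ndim(c["rotation"])==1: c["rotation"]=Ro.from_euler("xyz",c["rotation"],degrees=True).as_matrix()
    return c
def pic(c): return {k:(c["rpy"] if k=="rotation" else v) for k,v in c.items()}
S=8
def box(p,dims,z0=0):
    a=np.radians(p[2]);L,W,H=dims
    c=np.array([[i*L/2,j*W/2,z0+k*H] for i in(-1,1) for j in(-1,1) for k in(0,1)])
    return np.c_[p[0]+c[:,0]*np.cos(a)-c[:,1]*np.sin(a),p[1]+c[:,0]*np.sin(a)+c[:,1]*np.cos(a),c[:,2]]
def sil(c,P,b):
    u=(proj(c,P)+.5-b[:2])*S-.5
    m=np.zeros(((b[3]-b[1])*S,(b[2]-b[0])*S),np.float32)
    cv2.fillConvexPoly(m,cv2.convexHull(np.round(u*16).astype(np.int32)),1,shift=4)
    return cv2.resize(m,None,fx=1/S,fy=1/S,interpolation=cv2.INTER_AREA)
def fit(obs,dims,p0,z0=0):  # obs: list of (cam, region)
    def cost(p):
        e=0
        for c,m in obs:
            ys,xs=np.nonzero(m); b=np.array([xs.min()-6,ys.min()-6,xs.max()+7,ys.max()+7])
            e+=((sil(c,box(p,dims,z0),b)-m[b[1]:b[3],b[0]:b[2]])**2).sum()/m.sum()
        return e
    best=min((minimize(cost,[p0[0],p0[1],a],method="Nelder-Mead",options=dict(initial_simplex=np.array([[p0[0],p0[1],a],[p0[0]+.006,p0[1],a],[p0[0],p0[1]+.006,a],[p0[0],p0[1],a+12]]),xatol=1e-5,fatol=1e-5)) for a in range(-80,100,20)),key=lambda q:q.fun)
    return best.x,best.fun
E
python3 - <<'E'
from h import *
T=cap("top");Sd=cap("side")
dims=dict(seat_block=(.056,.034,.03),holder=(.125,.095,.04),kit_bin=(.15,.17,.075),wide_block=(.066,.046,.03),valve_ball=None,bolt_a=None)
guess=dict(seat_block=(329,231),holder=(319,175),kit_bin=(197,177),wide_block=(271,238))
for n,d in dims.items():
    obs=[]
    for c in(T,Sd):
        o=outline_of(pic(c),n)
        print(n,[(np.round(q["bbox"]).tolist(),round(q["conf"],2),int(q["region"].sum())) for q in o][:3])
        obs.append((c,o))
    if d:
        g=back(T,guess[n],d[2])[0]; ms=[]
        for c,o in obs:
            t=proj(c,[[g[0],g[1],d[2]/2]])[0]
            ok=[q for q in o if abs((np.array(q["bbox"])[:2]+np.array(q["bbox"])[2:])/2-t).max()<12]
            if ok: ms.append((c,ok[0]["region"].astype(np.float32)))
        print("guess",g.round(4),len(ms))
        if ms: print(" both",*fit(ms,d,g[:2]))
        for m in ms: print(" single",*fit([m],d,g[:2]))
    else:
        for c,o in obs:
            for q in o[:2]:
                ys,xs=np.nonzero(q["region"]);print(back(c,[xs.mean(),ys.mean()],.027))
E
```

```text
seat_block [([325.0, 223.0, 331.0, 239.0], 0.54, 191)]
seat_block [([304.0, 169.0, 324.0, 186.0], 0.71, 219), ([243.0, 154.0, 287.0, 182.0], 0.4, 823)]
guess [ 0.4544 -0.2083  0.03  ] 2
 both [ 0.45673148 -0.20947403 -0.18955133] 0.09940504282712936
 single [ 0.4572389  -0.20938173  0.91609308] 0.04529000446200371
 single [ 0.45665795 -0.20947521 -2.67273427] 0.050437893718481064
holder [([305.0, 156.0, 335.0, 196.0], 0.81, 1105), ([260.0, 227.0, 280.0, 248.0], 0.16, 272)]
holder [([244.0, 154.0, 287.0, 182.0], 0.9, 836)]
guess [ 0.6384 -0.1762  0.04  ] 2
 both [ 0.64121149 -0.17767154 -9.79715099] 0.07727041840553284
 single [ 0.64123468 -0.17611296 -9.79372076] 0.03545761480927467
 single [  0.64162156  -0.18031517 -10.71256451] 0.018665077164769173
kit_bin [([168.0, 152.0, 228.0, 202.0], 0.63, 2633)]
kit_bin [([168.0, 200.0, 242.0, 270.0], 0.82, 3503), ([315.0, 149.0, 354.0, 152.0], 0.48, 125)]
guess [0.626  0.2218 0.075 ] 2
 both [0.6295774  0.22611629 6.16573964] 0.03383467346429825
 single [0.62918818 0.22711934 6.18205114] 0.009708693251013756
 single [0.63031597 0.22444248 5.
[... 198 characters left out ...]
-1.68084243e-02 -1.56559830e+02] 0.12350897490978241
 single [ 4.29906500e-01 -1.63990700e-02  2.27657421e+01] 0.03770718351006508
 single [ 4.32387762e-01 -1.97187539e-02  2.28173401e+01] 0.042876649647951126
valve_ball []
valve_ball [([246.0, 154.0, 288.0, 181.0], 0.22, 804)]
[[ 0.63419953 -0.16750036  0.027     ]]
bolt_a [([168.0, 227.0, 176.0, 234.0], 0.62, 36), ([264.0, 140.0, 268.0, 143.0], 0.52, 38)]
bolt_a [([240.0, 270.0, 253.0, 292.0], 0.68, 132), ([207.0, 172.0, 217.0, 189.0], 0.46, 72), ([265.0, 242.0, 276.0, 258.0], 0.33, 157)]
[[0.4587779  0.31018808 0.027     ]]
[[ 0.75825694 -0.00295159  0.027     ]]
[[0.45820171 0.31395512 0.027     ]]
[[ 0.75971665 -0.00534665  0.027     ]]
```

```bash
python3 -m creep '[[87.6,0.4,1,0,0,0,-3.4],[87.6,0.4,1,0,0,0,-3.4],[87.6,0.4,1,0,0,0,-3.4],[87.6,0.4,1,0,0,0,-3.4],[87.6,0.4,1,0,0,0,-3.4],[87.6,0.4,1,0,0,0,-3.4],[87.6,0.4,1,0,0,0,-3.4],[87.6,0.4,1,0,0,0,-3.1]]'
python3 - <<'E'
from h import *
for n,g in(("top",(208,231)),("side",(270,249))):
    c=cap(n); f=c["frame"].astype(int); x,y=g
    sub=f[y-10:y+11,x-10:x+11]; sat=sub.max(2)-sub.min(2)
    m=(sat<35); k,l,st,ce=cv2.connectedComponentsWithStats(m.astype(np.uint8))
    for i in range(1,k):
        if st[i,4]>40:
            cc=ce[i]+[x-10,y-10]; print(n,st[i],cc,back(c,cc,.027))
    print(sat if n=="side" else "")
E
```

```text
time_s: 2.37
tcp_pos: [0.3859, -0.4007, 0.1874]
eef_rot: [-180.0, 0.0, 179.8]
contact_force: [1.3, -0.1, -0.2]
gripper_width: 0.0877
gripper_force: 0.0
top [  4   5  12  12 122] [207.41803279 231.56557377] [[0.45180702 0.19076839 0.027     ]]

side [  2   2  15  17 195] [268.7025641  249.07692308] [[0.45183661 0.19245606 0.027     ]]
[[57 55 53 53 56 58 59 57 50 48 49 49 49 49 51 51 51 53 52 53 56]
 [55 54 53 55 58 62 62 55 41 41 48 47 53 52 53 52 51 54 52 54 54]
 [54 52 55 58 62 54 50 30  9 11 22 20 39 58 54 52 51 53 54 54 56]
 [55 53 57 62 53 11 13 12  6  6  7 10  6 34 52 53 53 54 55 56 54]
 [53 56 59 59 15 10  8  7  8  3  5  5  8  9 27 57 55 54 55 56 56]
 [54 59 63 35 11  3  7  4  5  4  6  7  5  6  8 49 57 57 57 58 57]
 [57 59 59  5  4  4  5  6  5  5  5  3  4  6  5 17 61 57 55 55 57]
 [58 62 40  5  4  2  5  3  4  4  5  6  5  3  4  4 58 58 57 58 57]
 [60 64 21  6  3  2  6  4  4  3  4  5  5  3  4  5 41 58 57 58 59]
 [61 62 14  4  4  3  3  5  4  4  3  4  3  5  4  4 34 60 59 61 57]
 [59 58 24  4  4  4  4  4  5  6  5  4  4  7  4  4 46 60 61 60 59]
 [56 53 33  3  3  4  5  4  4  3  4  4  6  4  4 10 53 61 60 59 57]
 [55 48 52  8  5  4  3  5  6  5  6  5  7  5  4 31 63 61 60 57 57]
 [49 48 51 26  2  6  5  5  5  6  5  5  6  5 12 54 62 59 58 58 56]
 [48 47 51 28  6  6  4  6  6  7  7  7  5  6 21 65 60 57 56 56 57]
 [46 50 50 31 13 10  7  7  7  9  7  9  8 13 35 64 59 57 55 55 58]
 [48 48 49 43 15 16 16 14 12 11 11 12 16 20 48 64 59 55 55 57 58]
 [49 47 49 54 32 16 15 16 17 16 17 17 15 24 53 62 57 55 57 58 58]
 [50 47 50 53 55 34 26 13 13 15 14 22 28 46 62 59 58 57 57 59 60]
 [49 48 48 50 52 55 47 35 37 37 36 42 52 63 59 57 55 57 57 60 64]
 [48 48 51 51 52 53 52 56 57 58 58 61 61 59 58 56 56 56 60 63 63]]
```

```bash
python3 -m creep '[[87.6,0.36,0.96,-0.5,0,0,0],[87.6,0.36,0.96,-0.5,0,0,0],[87.6,0.36,0.96,-0.5,0,0,0],[87.6,0.36,0.96,-0.5,0,0,0],[87.6,0.36,0.96,-0.5,0,0,0],[87.6,0.36,0.96,-0.5,0,0,0],[87.6,0.36,0.96,-0.5,0,0,0],[87.6,0.34,0.94,-0.5,0,0,0]]'
python3 -m creep '[[87.6,0,0,-0.8,0,0,0],[87.6,0,0,-0.8,0,0,0],[87.6,0,0,-0.8,0,0,0],[87.6,0,0,-0.6,0,0,0],[87.6,0,0,0,0,0,0]]'
python3 - <<'E'
from h import *
c=cap("side");save(c,"s1")
cv2.imwrite("pics/s1c.png",cv2.resize(c["frame"][110:230,240:400,::-1],None,fx=5,fy=5,interpolation=cv2.INTER_CUBIC))
E
```

```text
time_s: 3.13
tcp_pos: [0.4576, -0.2096, 0.087]
eef_rot: [-180.0, 0.0, -180.0]
contact_force: [0.2, -0.5, -0.9]
gripper_width: 0.0874
gripper_force: 0.0
time_s: 3.55
tcp_pos: [0.455, -0.2103, 0.0096]
eef_rot: [180.0, -0.3, -180.0]
contact_force: [-0.7, -0.3, 0.2]
gripper_width: 0.0877
gripper_force: 0.0
```

View pics/s1c.png

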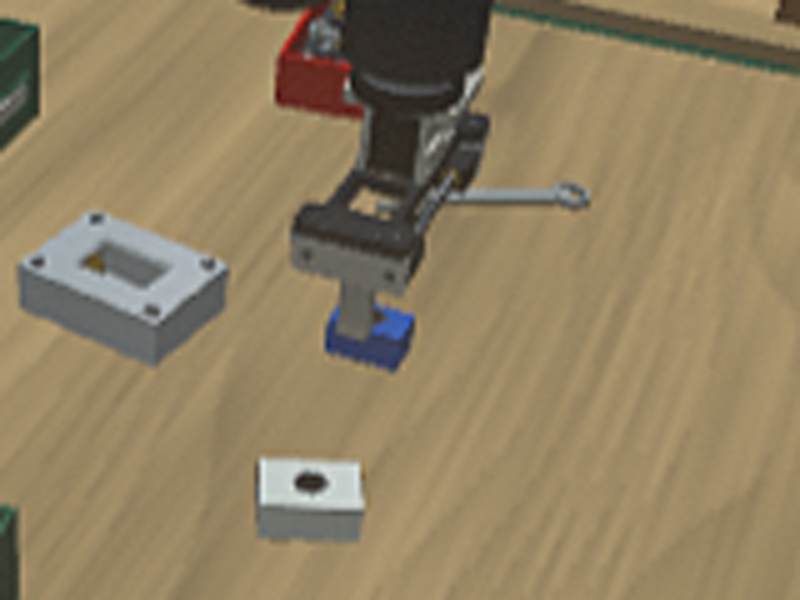

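The side view shows the fingers straddling the blue block (crop 370,335). The holder's recess is at 125,265, with the brass leaf at its left (+x) end. I'll grip the block and lift it.

```bash
python3 -m creep '[[20,0,0,0.1,0,0,0],[20,0,0,0,0,0,0],[20,0,0,0,0,0,0],[20,0,0,0,0,0,0],[20,0,0,0,0,0,0],[20,0,0,0,0,0,0],[20,0,0,0,0,0,0],[20,0,0,0,0,0,0]]' 30
python3 -m creep '[[20,0,0,0.4,0,0,0],[20,0,0,0.8,0,0,0],[20,0,0,0.8,0,0,0],[20,0,0,0.8,0,0,0]]'
```

```text
time_s: 4.27
tcp_pos: [0.4571, -0.2103, 0.0148]
eef_rot: [180.0, 0.0, -180.0]
contact_force: [0.1, -0.3, 0.4]
gripper_width: 0.0397
gripper_force: 0.0
time_s: 4.6
tcp_pos: [0.4568, -0.2104, 0.0861]
eef_rot: [-180.0, -0.0, -180.0]
contact_force: [-0.2, 0.8, -0.3]
gripper_width: 0.0206
gripper_force: 0.0
```

The fingers hadn't reached the block yet when I lifted. I'll check whether it moved.

```bash
python3 - <<'E'
from h import *
T=cap("top");Sd=cap("side");ms=[]
for c in(T,Sd):
    o=outline_of(pic(c),"seat_block"); t=proj(c,[[.457,-.2094,.015]])[0]
    print([(np.round(q["bbox"]).tolist(),round(q["conf"],2),int(q["region"].sum())) for q in o],t)
    ok=[q for q in o if abs((np.array(q["bbox"])[:2]+np.array(q["bbox"])[2:])/2-t).max()<14]
    if ok: ms.append((c,ok[0]["region"].astype(np.float32)))
for m in ms: print(*fit([m],(.056,.034,.03),(.457,-.2094)))
c=Sd
cv2.imwrite("pics/s2c.png",cv2.resize(c["frame"][110:230,240:400,::-1],None,fx=5,fy=5,interpolation=cv2.INTER_CUBIC))
E
```

```text
[] [328.68097182 230.27411545]
[([303.0, 170.0, 325.0, 187.0], 0.7, 200)] [313.33916058 176.96011342]
[ 0.4580529  -0.21314896 -0.66340279] 0.030170898884534836
```

View pics/s2c.png

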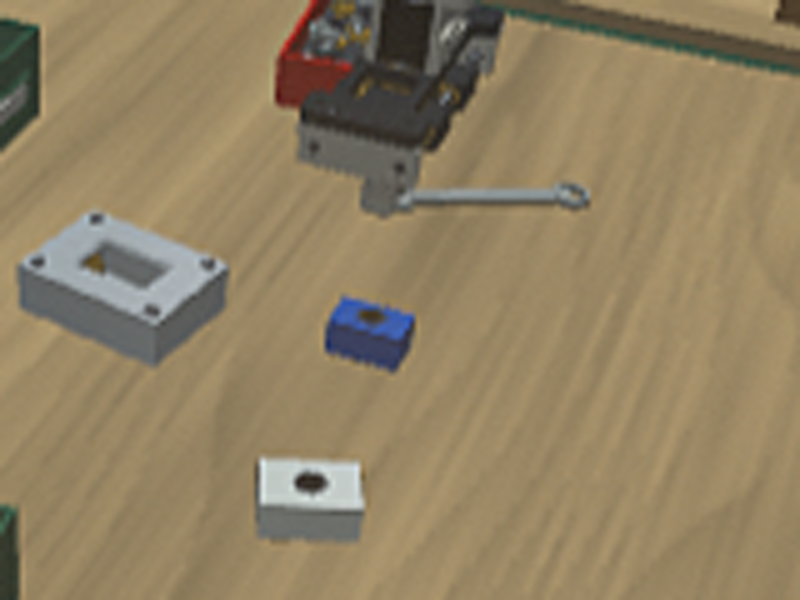

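The block is upright at crop (370,330) and essentially where it was. I'll open up, go back down, close for longer, and check the grip before lifting.

```bash
python3 -m creep '[[66,0,0,0,0,0,0],[66,0,0,0,0,0,0],[66,0,0,0,0,0,0],[66,0,0,0,0,0,0],[66,0,0,0,0,0,0],[66,0,0,0,0,0,0],[66,0,0,0,0,0,0],[66,0,0,0,0,0,0]]'
python3 -m creep '[[66,0,0,-0.8,0,0,0],[66,0,0,-0.8,0,0,0],[66,0,0,-0.8,0,0,0],[66,0,0,-0.6,0,0,0],[20,0,0,0,0,0,0],[20,0,0,0,0,0,0],[20,0,0,0,0,0,0],[20,0,0,0,0,0,0]]'
python3 -m creep '[[20,0,0,0,0,0,0],[20,0,0,0,0,0,0],[20,0,0,0,0,0,0],[20,0,0,0,0,0,0]]'
```

```text
time_s: 5.47
tcp_pos: [0.457, -0.2104, 0.0847]
eef_rot: [180.0, -0.0, -180.0]
contact_force: [0.6, -0.6, 0.2]
gripper_width: 0.0644
gripper_force: 0.0
time_s: 6.13
tcp_pos: [0.458, -0.2105, 0.0109]
eef_rot: [-180.0, 0.1, -180.0]
contact_force: [0.5, -0.8, 1.1]
gripper_width: 0.0448
gripper_force: 0.0
time_s: 6.47
tcp_pos: [0.4573, -0.2104, 0.0101]
eef_rot: [-180.0, 0.0, -180.0]
contact_force: [-0.3, -0.0, 0.4]
gripper_width: 0.0214
gripper_force: 0.0
```

```bash
python3 - <<'E'
from h import *
c=cap("side");d=cap("top");print(r.get_state()["gripper_width"],r.get_state()["gripper_force"])
a=cv2.resize(c["frame"][130:210,270:350,::-1],(400,400),interpolation=cv2.INTER_CUBIC)
b=cv2.resize(d["frame"][190:270,290:370,::-1],(400,400),interpolation=cv2.INTER_CUBIC)
cv2.imwrite("pics/s3c.png",np.hstack([a,b]))
E
```

```text
0.02004299673120784 0.0
```

View pics/s3c.png

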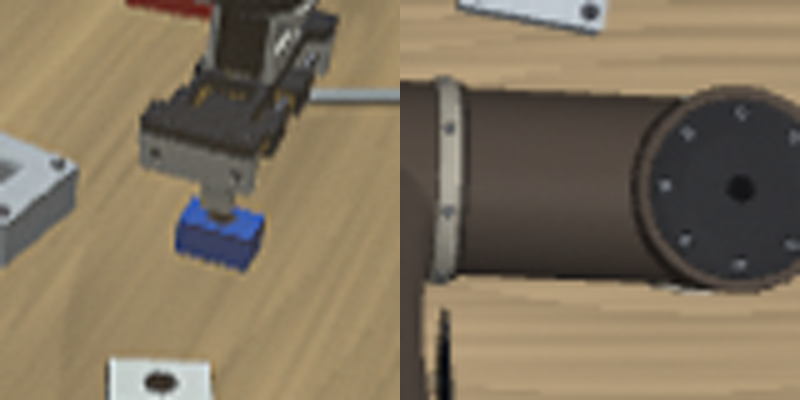

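```bash
python3 - <<'E'
from h import *
c=cap("side")
for w in(.02,.088):
  for z in(.0,.01,.02,.03,.04,.05):
    print(w,z,proj(c,[[.457,-.2104+w/2,z],[.457,-.2104,z],[.457,-.2104-w/2,z]]).round(1).tolist())
s=r.get_state();print(s)
E
```

```text
0.02 0.0 [[312.1, 181.6], [313.0, 180.1], [313.9, 178.7]]
0.02 0.01 [[312.4, 179.4], [313.3, 177.9], [314.2, 176.5]]
0.02 0.02 [[312.7, 177.2], [313.6, 175.7], [314.5, 174.3]]
0.02 0.03 [[313.0, 174.9], [313.9, 173.5], [314.8, 172.0]]
0.02 0.04 [[313.3, 172.7], [314.2, 171.2], [315.1, 169.8]]
0.02 0.05 [[313.6, 170.4], [314.5, 168.9], [315.4, 167.5]]
0.088 0.0 [[308.9, 186.7], [313.0, 180.1], [316.8, 173.9]]
0.088 0.01 [[309.2, 184.4], [313.3, 177.9], [317.1, 171.7]]
0.088 0.02 [[309.5, 182.2], [313.6, 175.7], [317.5, 169.5]]
0.088 0.03 [[309.8, 179.9], [313.9, 173.5], [317.8, 167.3]]
0.088 0.04 [[310.1, 177.7], [314.2, 171.2], [318.1, 165.1]]
0.088 0.05 [[310.4, 175.4], [314.5, 168.9], [318.4, 162.8]]
{'time_s': 6.6167, 'joints': array([-2.30508610e+00,  1.56378058e+01, -3.35583979e+01,  4.15895791e-04,
       -4.07943506e+01, -8.76747731e+01]), 'qd': array([ 0.05216424,  0.15401894, -0.01959954,  0.00719668,  0.04197107,
       -0.036952  ]), 'joint_torque': array([ 2.01796202e-04, -4.25851357e+01,  2.03107917e+01,  4.83872116e+00,
       -7.84426904e-02, -3.90154469e-05]), 'tcp_pos': array([ 0.45709258, -0.21035668,  0.0098688 ]), 'eef_rot': array([-1.79999345e+02,  9.42688430e-03, -1.79979544e+02]), 'contact_force': array([-0.00577629,  0.14742433,  0.42880476]), 'moment': array([-0.0669019 , -0.01193853,  0.006532  ]), 'gripper_force': 0.0, 'gripper_width': 0.019956673646731482}
```

The fingers closed to 20 mm over the block and met nothing. In the image the tips are about 25 mm higher than the reported TCP. I'll touch the block's top (z = 30 mm) gently to calibrate that offset.

```bash
python3 -m creep '[[20,0,0,-0.06,0,0,0],[20,0,0,-0.06,0,0,0],[20,0,0,0,0,0,0]]';python3 -m creep '[[20,0,0,-0.06,0,0,0],[20,0,0,-0.06,0,0,0],[20,0,0,0,0,0,0]]'
```

```text
time_s: 6.87
tcp_pos: [0.4568, -0.2103, 0.0063]
eef_rot: [180.0, -0.0, -180.0]
contact_force: [1.0, -0.8, 0.5]
gripper_width: 0.0198
gripper_force: 0.0
time_s: 7.12
tcp_pos: [0.4568, -0.2103, 0.0034]
eef_rot: [180.0, -0.0, -180.0]
contact_force: [-0.7, -0.2, 0.4]
gripper_width: 0.02
gripper_force: 0.0
```

```bash
python3 -m creep '[[20,0,0,-0.06,0,0,0],[20,0,0,-0.06,0,0,0],[20,0,0,0,0,0,0]]';python3 - <<'E'
from h import *
c=cap("side")
a=cv2.resize(c["frame"][130:200,270:360,::-1],(720,560),interpolation=cv2.INTER_CUBIC)
cv2.imwrite("pics/s4c.png",a)
E
```

```text
time_s: 7.37
tcp_pos: [0.4568, -0.2103, 0.0004]
eef_rot: [180.0, -0.0, -180.0]
contact_force: [0.0, -0.2, 0.4]
gripper_width: 0.0202
gripper_force: 0.0
```

View pics/s4c.png

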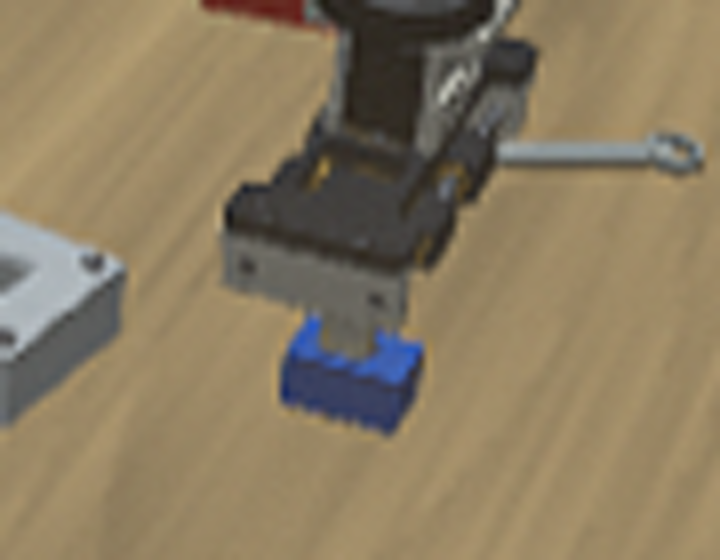

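The tips now look level with the block's top (crop 348,358). I'll keep feeling for contact.

```bash
python3 -c "
from plant import r; print(r.grip_depth)"; python3 -m creep '[[20,0,0,-0.06,0,0,0],[20,0,0,0,0,0,0]]';python3 -m creep '[[20,0,0,-0.06,0,0,0],[20,0,0,0,0,0,0]]';python3 -m creep '[[20,0,0,-0.06,0,0,0],[20,0,0,0,0,0,0]]'
```

```text
0.0188
time_s: 7.58
tcp_pos: [0.457, -0.2103, -0.0009]
eef_rot: [180.0, -0.0, -180.0]
contact_force: [-1.2, -0.8, -0.1]
gripper_width: 0.0203
gripper_force: 0.0
time_s: 7.75
tcp_pos: [0.4569, -0.2103, -0.0025]
eef_rot: [180.0, -0.0, -180.0]
contact_force: [0.4, -0.1, -0.6]
gripper_width: 0.0202
gripper_force: 0.0
time_s: 7.92
tcp_pos: [0.4569, -0.2103, -0.004]
eef_rot: [180.0, -0.0, -180.0]
contact_force: [-0.3, -0.8, 0.1]
gripper_width: 0.0201
gripper_force: 0.0
```

```bash
python3 -m creep '[[20,0,0,-0.06,0,0,0],[20,0,0,0,0,0,0]]';python3 -m creep '[[20,0,0,-0.06,0,0,0],[20,0,0,0,0,0,0]]';python3 - <<'E'
from h import *
c=cap("side")
a=cv2.resize(c["frame"][130:200,270:360,::-1],(720,560),interpolation=cv2.INTER_CUBIC)
cv2.imwrite("pics/s5c.png",a)
E
```

```text
time_s: 8.08
tcp_pos: [0.4569, -0.2103, -0.0055]
eef_rot: [180.0, -0.0, -180.0]
contact_force: [-0.7, 0.4, -0.6]
gripper_width: 0.02
gripper_force: 0.0
time_s: 8.25
tcp_pos: [0.4569, -0.2103, -0.007]
eef_rot: [180.0, -0.0, -180.0]
contact_force: [0.1, -0.2, -0.1]
gripper_width: 0.0197
gripper_force: 0.0
```

View pics/s5c.png

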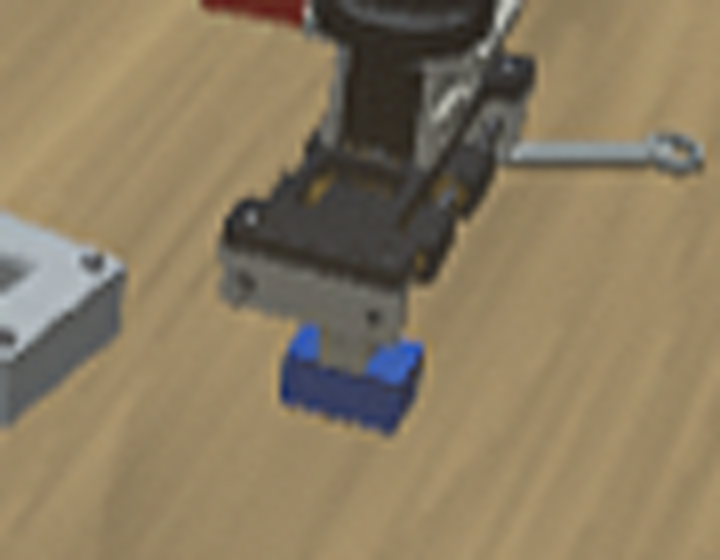

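The outer lower edge of the near finger is at the block's front top edge (crop 345,372), so contact should be close.

```bash
python3 -m creep '[[20,0,0,-0.06,0,0,0],[20,0,0,0,0,0,0]]';python3 -m creep '[[20,0,0,-0.06,0,0,0],[20,0,0,0,0,0,0]]';python3 -m creep '[[20,0,0,-0.06,0,0,0],[20,0,0,0,0,0,0]]'
```

```text
time_s: 8.47
tcp_pos: [0.457, -0.2103, -0.0084]
eef_rot: [180.0, -0.0, -180.0]
contact_force: [0.2, -0.2, 0.5]
gripper_width: 0.0199
gripper_force: 0.0
time_s: 8.63
tcp_pos: [0.4572, -0.2104, -0.009]
eef_rot: [-180.0, 0.0, -180.0]
contact_force: [-2.9, 0.5, 10.3]
gripper_width: 0.02
gripper_force: 4.8
time_s: 8.8
tcp_pos: [0.4572, -0.2105, -0.0092]
eef_rot: [-180.0, 0.0, -179.9]
contact_force: [-8.4, 4.2, 26.7]
gripper_width: 0.0202
gripper_force: 13.6
```

Contact came at a reading of −8.5 mm on a 30 mm surface, so the true tip height is the reading plus about 38.5 mm. I'll back off, open, go down to a true tip height of about 12 mm, and close.

```bash
python3 -m creep '[[20,0,0,0.4,0,0,0],[60,0,0,0.4,0,0,0],[60,0,0,0,0,0,0],[60,0,0,0,0,0,0],[60,0,0,0,0,0,0],[60,0,0,0,0,0,0],[60,0,0,0,0,0,0],[60,0,0,0,0,0,0]]'
python3 -m creep '[[60,0,0,0,0,0,0],[60,0,0,-0.3,0,0,0],[60,0,0,-0.4,0,0,0],[60,0,0,-0.4,0,0,0],[60,0,0,-0.3,0,0,0],[60,0,0,0,0,0,0]]'
```

```text
time_s: 9.47
tcp_pos: [0.4568, -0.2104, 0.0083]
eef_rot: [180.0, -0.0, -180.0]
contact_force: [0.5, 0.6, 0.6]
gripper_width: 0.0584
gripper_force: 0.0
time_s: 9.97
tcp_pos: [0.4554, -0.2102, -0.0284]
eef_rot: [180.0, -0.2, 180.0]
contact_force: [0.1, 1.1, 0.7]
gripper_width: 0.06
gripper_force: 0.0
```

```bash
python3 -m creep '[[25,0,0,0,0,0,0],[25,0,0,0,0,0,0],[25,0,0,0,0,0,0],[25,0,0,0,0,0,0],[25,0,0,0,0,0,0],[25,0,0,0,0,0,0],[25,0,0,0,0,0,0]]' 30
```

```text
time_s: 10.55
tcp_pos: [0.4574, -0.2104, -0.0258]
eef_rot: [-180.0, 0.0, -180.0]
contact_force: [-1.1, 1.0, 3.2]
gripper_width: 0.0338
gripper_force: 30.0
```

```bash
python3 -m creep '[[25,0,0,0.4,0,0,0],[25,0,0,0.8,0,0,0],[25,0,0,0.8,0,0,0],[25,0,0,0.6,0,0,0],[25,0,0,0,0,0,0]]'
python3 -m creep '[[25,0.5,0.1,0,0,0,-1.2],[25,1,0.17,0,0,0,-1.2],[25,1,0.17,0,0,0,-1.2],[25,1,0.17,0,0,0,-1.3],[25,1,0.17,0,0,0,-1.3],[25,1,0.17,0,0,0,-1.3],[25,1,0.17,0,0,0,-1.2],[25,0.86,0.16,0,0,0,-1.2]]'
python3 -m creep '[[25,0,0,0,0,0,0],[25,0,0,0,0,0,0],[25,0,0,0,0,0,0]]'
python3 - <<'E'
from h import *
c=cap("side");d=cap("top");s=r.get_state();print(s["tcp_pos"],s["eef_rot"])
a=cv2.resize(c["frame"][125:200,220:320,::-1],(800,600),interpolation=cv2.INTER_CUBIC)
cv2.imwrite("pics/s6c.png",a);save(c,"s6");save(d,"t6")
E
```

```text
time_s: 10.97
tcp_pos: [0.4589, -0.2106, 0.0416]
eef_rot: [-180.0, 0.3, -180.0]
contact_force: [0.8, -0.1, -0.9]
gripper_width: 0.0339
gripper_force: 30.0
time_s: 11.63
tcp_pos: [0.6419, -0.1779, 0.0373]
eef_rot: [180.0, -0.1, 170.1]
contact_force: [0.1, 0.7, -0.9]
gripper_width: 0.0338
gripper_force: 30.0
time_s: 11.88
tcp_pos: [0.6397, -0.1782, 0.0374]
eef_rot: [180.0, -0.1, 170.1]
contact_force: [-0.7, -0.1, -1.8]
gripper_width: 0.0338
gripper_force: 30.0
[ 0.63985305 -0.17846643  0.03823734] [ 1.79998276e+02 -6.90753723e-02  1.70103265e+02]
```

View pics/s6c.png

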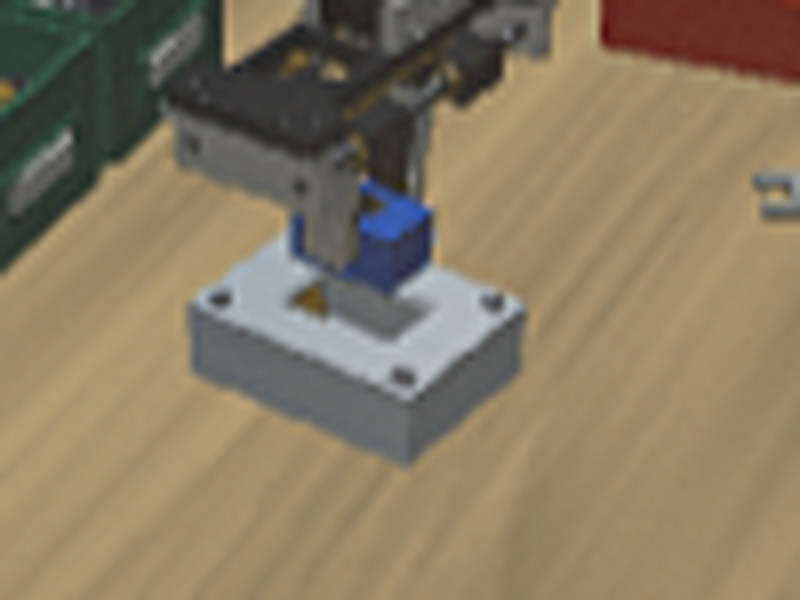

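```bash
cat > m.py <<'E'
from h import *
def hull(m):
    k,l,st,_=cv2.connectedComponentsWithStats(m.astype(np.uint8)); l=(l==1+st[1:,4].argmax()).astype(np.uint8)
    pts=np.argwhere(l)[:,::-1].astype(np.int32); o=np.zeros_like(l); cv2.fillConvexPoly(o,cv2.convexHull(pts),1); return o.astype(np.float32)
def blue(f): f=f.astype(int); return (f[...,2]-f[...,0]>45)
def roi(m,b): o=np.zeros_like(m); o[b[1]:b[3],b[0]:b[2]]=m[b[1]:b[3],b[0]:b[2]]; return o
E
python3 - <<'E'
from m import *
T=cap("top");Sd=cap("side")
ld=lambda n:cv2.imread(f"pics/{n}.png")[...,::-1]
s0,t0,s6=ld("side0"),ld("top0"),ld("s6")
print("blk start side",fit([(Sd,hull(roi(blue(s0),(295,160,335,195))))],(.056,.034,.03),(.457,-.209)))
print("blk start top",fit([(T,hull(roi(blue(t0),(315,215,345,245))))],(.056,.034,.03),(.457,-.209)))
m=hull(roi(blue(s6),(240,140,290,168))); ys,xs=np.nonzero(m);print(xs.min(),xs.max(),ys.min(),ys.max())
print("blk now side",fit([(Sd,m)],(.056,.034,.03),(.64,-.178),.064))
for n,c,f,b in(("side",Sd,s0,(240,150,292,186)),("top",T,t0,(298,150,340,202))):
    f=f.astype(int); sat=f.max(2)-f.min(2)
    print("holder",n,fit([(c,hull(roi(sat<30,b)))],(.125,.095,.04),(.641,-.178)))
    # recess: darker/brass inside the top face
    top=sil(c,box((.6412,-.1777,-9.8),(.085,.055,0),.04),np.array([0,0,512,384]))>.99
    g=f.sum(2)/3; v=np.median(g[top]); print(np.percentile(g[top],[5,25,50,75,95]).round())
    hi=np.percentile(g[top],90); mm=top&(((hi-g)>.25*(hi-np.percentile(g[top],10)))|(sat>40))
    print("recess",n,fit([(c,hull(mm))],(.059,.037,.0001),(.641,-.178),.04), int(mm.sum()))
E
```

```text
blk start side (array([ 0.46612473, -0.24365421, 15.89195088]), np.float64(0.9215640425682068))
blk start top (array([ 0.45718941, -0.21345622, -0.85063187]), np.float64(0.1352437287569046))
263 273 148 159
blk now side (array([  0.63805648,  -0.19755923, -65.83201407]), np.float64(0.9532487988471985))
holder side (array([  0.64238042,  -0.17966811, -10.73939488]), np.float64(0.03182747960090637))
[ 87. 105. 130. 170. 188.]
recess side (array([ 0.6431738 , -0.17732016, -5.17045559]), np.float64(0.19349434971809387)) 109
holder top (array([  0.64007944,  -0.17678049, -10.38905672]), np.float64(0.03341362625360489))
[101. 173. 179. 183. 186.]
recess top (array([ 0.64418137, -0.18445492, -0.29445179]), np.float64(0.3046875)) 92
```

```bash
python3 - <<'E'
from m import *
T=cap("top");Sd=cap("side")
ld=lambda n:cv2.imread(f"pics/{n}.png")[...,::-1]
s0,s1,t0,s6=ld("side0"),ld("s1"),ld("top0"),ld("s6")
blue=lambda f:(f[...,2].astype(int)-f[...,0]>12)
for nm,c,f,b,g,z in(("start side",Sd,s0,(295,160,335,195),(.457,-.209),0),("start top",T,t0,(315,215,345,245),(.457,-.209),0),("now side",Sd,s6,(250,146,280,165),(.64,-.178),.064)):
    m=hull(roi(blue(f),b)); ys,xs=np.nonzero(m)
    print(nm,xs.min(),xs.max(),ys.min(),ys.max(),fit([(c,m)],(.056,.034,.03),g,z))
q=box((.6398,-.1784,-9.9),(.056,.034,.03),.064);print(proj(Sd,q).round(1).tolist())
print(np.abs(s6[144:164,252:278,2].astype(int)-s6[144:164,252:278,0])*0+(s6[144:164,252:278,2].astype(int)-s6[144:164,252:278,0]))
E
```

```text
start side 305 322 169 183 (array([ 0.45910161, -0.21506581,  0.36157013]), np.float64(0.02522020973265171))
start top 324 334 222 239 (array([ 0.4560465, -0.2105295, -0.8161765]), np.float64(0.033880457282066345))
now side 250 279 147 164 (array([ 0.63340156, -0.15772678, 50.06285211]), np.float64(0.4294910430908203))
[[273.6, 157.7], [274.0, 150.8], [268.4, 161.9], [268.6, 154.8], [261.2, 152.8], [261.4, 145.9], [255.8, 156.8], [255.9, 149.8]]
[[ -7  -8  -8  -6  -6  -8  -7  -6  -7  -3   5  -3 -19 -51  -5  -6 -11 -10
  -10  -5  -5 -43 -64 -60 -60 -62]
 [ -8  -7  -7  -9 -10  -8  -6  -6  -9  -5  -5 -13 -32 -20  -6 -11 -11 -11
  -13  -6  -7 -51 -63 -60 -60 -61]
 [ -8  -9  -9  -8  -8  -8  -7  -8  -8  -5  -7  -6  -8 -35 -13 -12 -12 -11
   -9  -7  -6 -50 -64 -61 -62 -63]
 [ -7  -7  -7  -7  -7  -5  -8  -8  -8  -7  -9  -8 -10  -5  43  -9 -19 -16
  -11  -8  -7 -51 -65 -63 -63 -61]
 [ -2  -4  -7  -6  -6  -4  -6  -9  -8  -6  -7  -9  -6  97  80  50  35 -13
  -25 -14  -8 -53 -66 -64 -62 -60]
 [-28 -23  -8  -5  -6  -7  -7  -8  -7  -8  -7 -11 -13  10  19  78  80  64
   55  21  -8 -71 -70 -64 -60 -
[... 830 characters left out ...]
41  43  27
   29  30  33  27 -61 -67 -61 -57]
 [ 17  17  15  16  14  13  10  26  24  11   2  44  51  45  42  42  46  25
   30  30  31  26 -12 -30 -37 -57]
 [ 15  14  15  16  15  14  15  12   4  15  28  50  38  43  46  45  45  25
   33  14  23  13  19  21   6 -19]
 [ 15  16  15  16  17  16   8  -9   3   4   1  -3  13  23  35  44  48  25
   22   8  13  15  13  15  17  20]
 [ 15  14  15  15  14   0 -42 -61  -1   8   5   4   1   1  11  23  29  18
   13  12  13  14  13  14  14  15]
 [ 15  15  14  14   2 -46 -65 -60 -30  10   5   4   4   4   2   3  -4   4
    6  10  12  12  12  14  13  13]
 [ 14  16  15  12   1 -13 -42 -55 -40   9   5   3   4   3   4   4   3   3
    3   4   8  10  13  13  13  13]]
```

```bash
python3 - <<'E'
from h import *
c=cap("side")
for d in((.059,.037,0),(.065,.043,0),(.125,.095,0)):print(proj(c,box((.6413,-.1785,-10),d,.04)[::2]).round(1).tolist())
f=cv2.imread("pics/side0.png").astype(int)
print(f[155:172,252:280,0]);
E
```

```text
[[273.6, 163.0], [267.9, 167.6], [260.7, 157.8], [254.9, 162.1]]
[[274.7, 162.9], [268.1, 168.2], [260.5, 157.2], [253.7, 162.2]]
[[285.3, 162.5], [270.8, 174.5], [258.1, 151.7], [243.1, 162.6]]
[[122 155 180 189 186 188 191 193 190 187 184 187 190 193 178 151 133 125
  113 101 105 108 108 112 109 109 106 106]
 [170 194 189 185 186 183 184 185 187 182 185 185 185 185 187 193 180 165
  151 128 108 102 111 107 108 108 104 108]
 [190 187 184 185 185 185 184 180 175 168 179 186 188 186 186 187 187 192
  196 178 148 130 120  99 102 102 107 108]
 [184 184 183 183 183 188 181 165 135 131 145 171 178 184 185 189 189 188
  191 191 195 182 166 138 125 107 103 102]
 [184 183 183 185 187 183 171 140 104  94 107 126 139 160 172 183 189 191
  190 191 193 194 195 199 181 152 129 106]
 [185 185 186 182 183 164 139  85  89 104 105 102 111 129 138 151 176 184
  190 194 191 192 193 194 198 198 182 152]
 [183 183 184 176 152 104  49  42  86 112 108 106 104 104 114 122 140 150
  174 183 185 190 193 193 192 195 197 201]
 [182 182 180 162 103  41  36  43  66 112 109 108 108 106 105 107 104 112
  130 140 15
[... 384 characters left out ...]
153 175 184 188 184 184 185 187 188 187 189 192 176 148 129 107  99 106
  144 182 198 194 191 192 193 192 195 199]
 [ 98 116 152 175 185 188 188 187 186 186 188 188 190 192 179 149 138 148
  202 193 191 190 191 194 194 197 201 184]
 [104 103  97 116 155 171 180 184 190 189 187 189 188 189 192 194 197 194
  194 191 191 189 190 193 197 193 177 126]
 [106 105 105 104  99  97 136 153 175 186 192 190 188 188 188 190 191 192
  194 191 193 192 192 196 181 145  80  87]
 [106 104 106 107 105 104 101  99 115 153 177 189 192 192 191 192 194 174
  178 187 196 193 199 183 121  84  91  94]
 [106 108 106 105 106 107 105 105 104 100 116 156 180 180 196 196 181 104
  109 141 188 200 183 125  84  91  97  97]]
```

The projected block and recess corners match the image to about 0.5 px. The block is over the recess and square to it, so I'll lower it.

```bash
python3 -m creep '[[25,0,0,-0.3,0,0,0],[25,0,0,-0.3,0,0,0],[25,0,0,-0.2,0,0,0],[25,0,0,0,0,0,0],[25,0,0,0,0,0,0]]'; python3 -m creep '[[25,0,0,-0.08,0,0,0],[25,0,0,-0.08,0,0,0],[25,0,0,0,0,0,0]]'; python3 -m creep '[[25,0,0,-0.08,0,0,0],[25,0,0,-0.08,0,0,0],[25,0,0,0,0,0,0]]'
```

```text
time_s: 12.65
tcp_pos: [0.6405, -0.1784, 0.0179]
eef_rot: [-180.0, -0.1, 170.1]
contact_force: [-0.2, -0.3, -1.3]
gripper_width: 0.0338
gripper_force: 30.0
time_s: 12.9
tcp_pos: [0.6409, -0.1783, 0.0144]
eef_rot: [180.0, -0.0, 170.1]
contact_force: [-0.0, 0.7, -1.7]
gripper_width: 0.0336
gripper_force: 30.0
time_s: 13.15
tcp_pos: [0.6408, -0.1783, 0.0104]
eef_rot: [180.0, -0.0, 170.1]
contact_force: [-0.2, -0.0, -1.0]
gripper_width: 0.0335
gripper_force: 30.0
```

```bash
python3 -m creep '[[25,0,0,-0.08,0,0,0],[25,0,0,-0.08,0,0,0],[25,0,0,0,0,0,0]]'; python3 -m creep '[[25,0,0,-0.07,0,0,0],[25,0,0,-0.07,0,0,0],[25,0,0,0,0,0,0]]'
```

```text
time_s: 13.4
tcp_pos: [0.6408, -0.1783, 0.0063]
eef_rot: [180.0, -0.0, 170.1]
contact_force: [-0.0, -0.3, -0.8]
gripper_width: 0.0339
gripper_force: 30.0
time_s: 13.65
tcp_pos: [0.6406, -0.1783, 0.0031]
eef_rot: [-180.0, -0.0, 170.1]
contact_force: [-1.5, -0.3, 0.7]
gripper_width: 0.0339
gripper_force: 30.0
```

```bash
python3 -m creep '[[50,0,0,0,0,0,0],[50,0,0,0,0,0,0],[50,0,0,0,0,0,0],[50,0,0,0.4,0,0,0],[50,0,0,0.6,0,0,0],[10,0,0,0.6,0,0,0],[10,0,0,0,0,0,0],[10,0,0,0,0,0,0]]'
python3 -m creep '[[10,0,0,0,0,0,0],[10,0,0,0,0,0,0],[10,0,0,0,0,0,0],[10,0,0,0,0,0,0],[10,0,0,0,0,0,0]]'
python3 -m creep '[[10,0,0,-0.3,0,0,0],[10,0,0,-0.2,0,0,0],[10,0,0,-0.1,0,0,0],[10,0,0,-0.08,0,0,0],[10,0,0,0,0,0,0]]'
```

```text
time_s: 14.32
tcp_pos: [0.6421, -0.1784, 0.0451]
eef_rot: [180.0, 0.2, 170.1]
contact_force: [-0.3, -0.2, -0.6]
gripper_width: 0.035
gripper_force: 0.0
time_s: 14.73
tcp_pos: [0.6408, -0.1784, 0.0428]
eef_rot: [-180.0, -0.0, 170.1]
contact_force: [0.2, 0.3, 0.0]
gripper_width: 0.0103
gripper_force: 0.0
time_s: 15.15
tcp_pos: [0.6406, -0.1784, 0.0254]
eef_rot: [-180.0, -0.1, 170.1]
contact_force: [0.3, 0.1, -1.0]
gripper_width: 0.0099
gripper_force: 0.0
```

```bash
python3 -m creep '[[10,0,0,-0.1,0,0,0],[10,0,0,-0.1,0,0,0],[10,0,0,-0.06,0,0,0],[10,0,0,-0.06,0,0,0],[10,0,0,0,0,0,0]]';python3 -m creep '[[10,0,0,-0.06,0,0,0],[10,0,0,-0.06,0,0,0],[10,0,0,-0.06,0,0,0],[10,0,0,0,0,0,0]]';python3 -m creep '[[10,0,0,-0.06,0,0,0],[10,0,0,-0.06,0,0,0],[10,0,0,-0.06,0,0,0],[10,0,0,0,0,0,0]]'
```

```text
time_s: 15.57
tcp_pos: [0.6409, -0.1783, 0.0181]
eef_rot: [-180.0, -0.0, 170.1]
contact_force: [-0.0, 0.1, 0.4]
gripper_width: 0.0101
gripper_force: 0.1
time_s: 15.9
tcp_pos: [0.6408, -0.1784, 0.0138]
eef_rot: [-180.0, -0.0, 170.1]
contact_force: [-2.5, 0.5, 3.5]
gripper_width: 0.0103
gripper_force: 1.7
time_s: 16.23
tcp_pos: [0.6413, -0.1784, 0.0089]
eef_rot: [180.0, 0.0, 170.1]
contact_force: [-0.1, -0.1, 0.7]
gripper_width: 0.01
gripper_force: 0.3
```

```bash
python3 -m creep '[[10,0,0,-0.06,0,0,0],[10,0,0,-0.06,0,0,0],[10,0,0,-0.04,0,0,0],[10,0,0,0,0,0,0]]';python3 -m creep '[[10,0,0,-0.06,0,0,0],[10,0,0,-0.04,0,0,0],[10,0,0,0,0,0,0]]';python3 -m creep '[[10,0,0,-0.04,0,0,0],[10,0,0,-0.04,0,0,0],[10,0,0,0,0,0,0]]'
```

```text
time_s: 16.57
tcp_pos: [0.641, -0.1783, 0.0049]
eef_rot: [-180.0, -0.0, 170.1]
contact_force: [-0.2, -0.1, -0.1]
gripper_width: 0.0099
gripper_force: 0.0
time_s: 16.82
tcp_pos: [0.641, -0.1784, 0.0026]
eef_rot: [-180.0, -0.0, 170.1]
contact_force: [0.4, -0.3, -0.6]
gripper_width: 0.01
gripper_force: 0.0
time_s: 17.07
tcp_pos: [0.641, -0.1784, 0.0011]
eef_rot: [-180.0, 0.0, 170.1]
contact_force: [-1.4, 0.0, 4.4]
gripper_width: 0.0101
gripper_force: 2.1
```

```bash
python3 -m creep '[[10,0,0,-0.04,0,0,0],[10,0,0,0,0,0,0]]';python3 -m creep '[[10,0,0,-0.04,0,0,0],[10,0,0,0,0,0,0]]'
```

```text
time_s: 17.23
tcp_pos: [0.6411, -0.1784, 0.001]
eef_rot: [-180.0, 0.0, 170.1]
contact_force: [-3.8, 1.0, 11.2]
gripper_width: 0.0099
gripper_force: 5.5
time_s: 17.4
tcp_pos: [0.6411, -0.1784, 0.001]
eef_rot: [-180.0, 0.0, 170.2]
contact_force: [-6.4, 2.7, 18.4]
gripper_width: 0.0099
gripper_force: 8.8
```

Firm stop at flush height. I'll retreat, check the block, and carry on to the ball at (0.452, 0.1915).

```bash
python3 -m creep '[[80,0,0,0.8,0,0,0],[80,0,0,1,0,0,0],[80,0,0,1,0,0,0],[80,-0.5,0.5,1,0,0,1],[80,-0.6,1,0,0,0,2],[80,-0.6,1,0,0,0,2],[80,-0.6,1,0,0,0,2],[80,-0.6,1,0,0,0,2]]'
python3 -m creep '[[80,-0.5,1,0,0,0,1],[80,-0.5,1,0,0,0,1],[80,-0.5,1,0,0,0,1],[80,-0.5,1,0,0,0,1],[80,-0.5,1,0,0,0,1],[80,-0.5,1,0,0,0,1],[80,-0.5,1,0,0,0,1],[80,-0.5,1,0,0,0,0]]'
python3 -m creep '[[80,-0.2,0.8,0,0,0,0],[80,-0.1,0.8,0,0,0,0],[80,0,0,0,0,0,0],[80,0,0,0,0,0,0]]'
python3 - <<'E'
from h import *
c=cap("side");s=r.get_state();print(s["tcp_pos"],s["eef_rot"])
a=cv2.resize(c["frame"][145:190,235:295,::-1],(400,300),interpolation=cv2.INTER_CUBIC)
b=cv2.resize(c["frame"][190:280,190:310,::-1],(400,300),interpolation=cv2.INTER_CUBIC)
cv2.imwrite("pics/s7c.png",np.hstack([a,b]));save(c,"s7")
print(proj(c,box((.6413,-.1785,-10),(.056,.034,0),.04)[::2]).round(1).tolist())
E
```

```text
time_s: 18.07
tcp_pos: [0.5677, -0.065, 0.0937]
eef_rot: [180.0, 0.0, 179.2]
contact_force: [1.0, 0.7, 0.2]
gripper_width: 0.0578
gripper_force: 0.0
time_s: 18.73
tcp_pos: [0.4677, 0.1352, 0.0938]
eef_rot: [180.0, 0.0, -173.8]
contact_force: [1.0, 0.8, -1.1]
gripper_width: 0.0801
gripper_force: 0.0
time_s: 19.07
tcp_pos: [0.4608, 0.1751, 0.0937]
eef_rot: [180.0, 0.0, -173.8]
contact_force: [-0.2, 0.0, -0.3]
gripper_width: 0.08
gripper_force: 0.0
[0.46075764 0.17432917 0.09358208] [-1.79995769e+02 -1.90335595e-02 -1.73825948e+02]
[[273.0, 163.1], [267.8, 167.2], [260.8, 158.1], [255.4, 162.1]]
```

View pics/s7c.png

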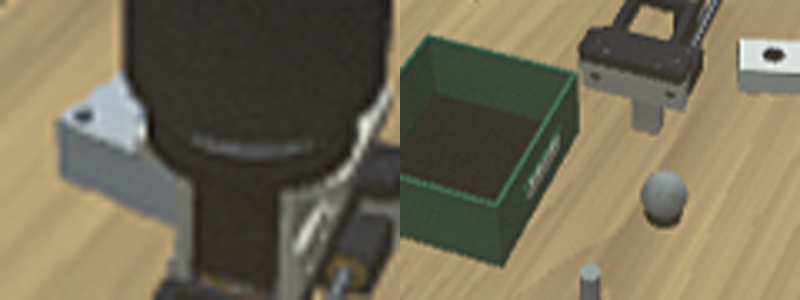

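The holder is hidden behind the arm for now. The ball is undisturbed in its stand at (289,249), and the fingers are short of it in y. I'll centre over it and go down.

```bash
python3 -m creep '[[80,-0.35,0.67,0,0,0,0],[80,0,0,-0.8,0,0,0],[80,0,0,-0.9,0,0,0],[80,0,0,-0.9,0,0,0],[80,0,0,-0.8,0,0,0],[80,0,0,-0.6,0,0,0],[80,0,0,0,0,0,0],[80,0,0,0,0,0,0]]'
python3 -m creep '[[80,0,0,-0.3,0,0,0],[80,0,0,-0.3,0,0,0],[80,0,0,0,0,0,0],[80,0,0,0,0,0,0]]'
```

```text
time_s: 19.78
tcp_pos: [0.452, 0.1897, -0.0067]
eef_rot: [-179.9, -0.1, -173.9]
contact_force: [0.7, 0.3, 0.7]
gripper_width: 0.08
gripper_force: 0.0
time_s: 20.12
tcp_pos: [0.4522, 0.1907, -0.0213]
eef_rot: [-180.0, -0.0, -173.9]
contact_force: [0.3, 0.2, -0.1]
gripper_width: 0.08
gripper_force: 0.0
```

```bash
python3 -m creep '[[32,0,0,0,0,0,0],[32,0,0,0,0,0,0],[32,0,0,0,0,0,0],[32,0,0,0,0,0,0],[32,0,0,0,0,0,0],[32,0,0,0,0,0,0],[32,0,0,0,0,0,0],[32,0,0,0,0,0,0]]' 30
python3 -m creep '[[32,0,0,0,0,0,0],[32,0,0,0,0,0,0],[32,0,0,0,0,0,0],[32,0,0,0,0,0,0]]'
```

```text
time_s: 20.78
tcp_pos: [0.452, 0.1899, -0.0211]
eef_rot: [-179.9, -0.0, -173.9]
contact_force: [1.0, -4.7, 4.1]
gripper_width: 0.0387
gripper_force: 30.0
time_s: 21.12
tcp_pos: [0.4521, 0.19, -0.0211]
eef_rot: [-179.9, -0.0, -173.9]
contact_force: [0.9, -5.0, 4.5]
gripper_width: 0.0385
gripper_force: 30.0
```

The grip width is 38.5 mm with a +4.5 N vertical force, so the pads are holding slightly above the ball's equator. Before going lower I'll work out from the pictures where the gripper's body is, because of the bin rim.

```bash
python3 - <<'E'
from h import *
c=cap("side")
def loc(p,yaw,a,b,z): # a along closing line (towards camera), b across
    t=np.radians(yaw); u=np.array([np.cos(t),np.sin(t)]); v=np.array([u[1],-u[0]])
    return np.r_[np.array(p)+a*u+b*v,z]
print("obs plate (244.9,214.9),(275.5,221.5); tip ~(264.4,229.5)")
for z in np.arange(.13,.22,.01):
    print(round(z,3),*[proj(c,[loc((.4608,.1747),96.2,a,b,z)])[0].round(1).tolist() for a,b in((.0965,.039),(.0965,-.039),(.061,0.0095),(.061,-.0095))])
# now: ball vs fingers
save(c,"s8");t=cap("top");save(t,"t8")
E
```

```text
obs plate (244.9,214.9),(275.5,221.5); tip ~(264.4,229.5)
0.13 [242.8, 238.2] [272.4, 246.4] [258.6, 231.8] [265.7, 233.6]
0.14 [242.7, 235.4] [272.5, 243.6] [258.7, 229.0] [265.8, 230.8]
0.15 [242.7, 232.6] [272.7, 240.7] [258.8, 226.1] [265.9, 228.0]
0.16 [242.6, 229.7] [272.8, 237.8] [258.8, 223.3] [266.0, 225.1]
0.17 [242.6, 226.8] [273.0, 234.9] [258.9, 220.4] [266.1, 222.2]
0.18 [242.5, 223.8] [273.2, 231.9] [258.9, 217.4] [266.2, 219.3]
0.19 [242.4, 220.8] [273.3, 228.9] [259.0, 214.4] [266.3, 216.3]
0.2 [242.4, 217.8] [273.5, 225.8] [259.0, 211.4] [266.4, 213.2]
0.21 [242.3, 214.7] [273.7, 222.7] [259.1, 208.3] [266.5, 210.2]
```

The body sits about 104 mm or more above the reading, so I can grip about 5.5 mm lower and still clear the rim. Regripping there.

```bash
python3 -m creep '[[50,0,0,0,0,0,0],[50,0,0,0,0,0,0],[50,0,0,0,0,0,0],[50,0,0,-0.11,0,0,0],[50,0,0,-0.11,0,0,0],[32,0,0,0,0,0,0],[32,0,0,0,0,0,0],[32,0,0,0,0,0,0]]'
python3 -m creep '[[32,0,0,0,0,0,0],[32,0,0,0,0,0,0],[32,0,0,0,0,0,0],[32,0,0,0,0,0,0]]'
```

```text
time_s: 21.88
tcp_pos: [0.4518, 0.1899, -0.0269]
eef_rot: [-179.9, -0.1, -173.9]
contact_force: [0.9, -4.7, 1.8]
gripper_width: 0.0387
gripper_force: 30.0
time_s: 22.22
tcp_pos: [0.4519, 0.19, -0.0268]
eef_rot: [-179.9, -0.1, -173.9]
contact_force: [1.8, -5.1, 2.3]
gripper_width: 0.0385
gripper_force: 30.0
```

```bash
python3 -m creep '[[32,0,0,0.2,0,0,0],[32,0,0,0.5,0,0,0],[32,0,0,0.7,0,0,0],[32,0,0,0.7,0,0,0],[32,0,0,0.7,0,0,0],[32,0,0,0.5,0,0,0],[32,0,0,0.3,0,0,0],[32,0,0,0,0,0,0]]'
python3 - <<'E'
from h import *
c=cap("side");save(c,"s9");s=r.get_state();print(s["tcp_pos"],s["gripper_width"],s["gripper_force"])
print(proj(c,[[.452,.1905,.117]]),proj(c,[[.452,.1905,.027]]))
f=c["frame"].astype(int);print((f.max(2)-f.min(2))[239:262:2,256:284])
u,v=proj(c,[[.452,.1905,.117]])[0].astype(int);print((f.sum(2)//3)[v-12:v+13:2,u-14:u+15])
E
```

```text
time_s: 22.88
tcp_pos: [0.4532, 0.192, 0.065]
eef_rot: [179.9, 0.2, -173.9]
contact_force: [0.3, 1.2, -1.5]
gripper_width: 0.0386
gripper_force: 30.0
[0.45257882 0.19149905 0.0637894 ] 0.038494947232993064 29.999640583992004
[[270.03709934 225.67720921]] [[268.93909774 248.59351945]]
[[65 64 65 65 65 63 62 60 65 66 69 63 56 56 55 55 56 57 58 58 60 60 59 60
  63 64 66 65]
 [67 66 65 65 64 58 63 66 66 66 63 57 54 55 55 56 55 58 57 60 59 59 62 62
  62 64 65 67]
 [65 65 64 61 60 63 66 68 67 62 55 53 53 55 57 56 59 60 60 58 61 62 64 64
  64 65 67 67]
 [64 63 63 59 63 65 68 67 59 54 54 56 56 56 58 58 59 60 58 60 63 63 63 64
  65 67 67 65]
 [64 62 62 66 69 68 64 59 54 56 57 55 55 55 56 61 62 59 63 64 64 62 63 67
  68 66 65 64]
 [61 63 65 68 68 62 57 54 51 23 14 10 13 11 11 17 41 58 65 65 62 65 69 67
  66 65 64 65]
 [63 67 68 65 60 56 55 53 10 14 22 30 40 40 29 16 12 13 47 67 68 68 67 64
  63 65 67 70]
 [68 69 65 59 54 54 59 28 10 21 62 65 62 62 65 69 35  9 24 71 70 66 66 63
  64 68 69 71]
 [68 64 57 55 56 55 56 49 15 14 11 18 40 42 27 11 12 18 55 74 67 64 64 65
  67 68 72 71]
 [62 57 51 56 
[... 1127 characters left out ...]
 83  80  68  52  55  48  51  53  54  52  55  56
   52  53 100 125 124 142 141 139 141 142 142]
 [111 109 111 110 111 110 113 113 116 115 117 117 104  83  86  68  66  62
   89  81 127 138 137 139 138 141 143 140 145]
 [110 110 110 111 111 110 110 111 112 112 112 112 112 104 103 111 115 117
  104  90 133 137 137 140 142 143 140 145 147]
 [142 128 122 118 115 112 109 111 109 111 112 111 113  96  71  70 104 112
  110  87 141 137 142 141 140 141 144 148 151]
 [147 147 144 152 152 148 103 106 111 109 111 111 110 112  99 115 112 109
  109 115 140 142 143 140 143 143 149 152 152]
 [144 148 149 149 151 152 153 149 132 116 131 128 118 109 126 126 123 117
  117 128 141 141 142 144 144 148 150 152 151]]
```

The stand's hole is empty, so the ball is in the grip. Moving over the bin.

```bash
python3 -m creep '[[32,0.5,0.1,0,0,0,0],[32,0.9,0.18,0,0,0,0],[32,1,0.2,0,0,0,0],[32,1,0.2,0,0,0,0],[32,1,0.2,0,0,0,0],[32,1,0.2,0,0,0,0],[32,0.9,0.18,0,0,0,0],[32,0.6,0.12,0,0,0,0]]'
python3 -m creep '[[32,0.2,0,0,0,0,0],[32,0,0,-0.2,0,0,0],[32,0,0,-0.4,0,0,0],[32,0,0,-0.4,0,0,0],[32,0,0,-0.4,0,0,0],[32,0,0,-0.3,0,0,0],[32,0,0,-0.2,0,0,0],[32,0,0,0,0,0,0]]'
```

```text
time_s: 23.6
tcp_pos: [0.6261, 0.2254, 0.061]
eef_rot: [-179.9, -0.1, -173.9]
contact_force: [1.2, 0.4, -1.6]
gripper_width: 0.0388
gripper_force: 30.0
time_s: 24.27
tcp_pos: [0.6287, 0.225, 0.0142]
eef_rot: [-179.9, -0.1, -173.9]
contact_force: [-1.4, -0.2, -2.1]
gripper_width: 0.0383
gripper_force: 30.0
```

```bash
python3 -m creep '[[32,0,0,-0.2,0,0,0],[32,0,0,-0.3,0,0,0],[32,0,0,-0.3,0,0,0],[32,0,0,-0.3,0,0,0],[32,0,0,-0.2,0,0,0],[32,0,0,-0.1,0,0,0],[32,0,0,0,0,0,0]]'
python3 -m creep '[[32,0,0,-0.06,0,0,0],[32,0,0,-0.06,0,0,0],[32,0,0,0,0,0,0],[32,0,0,0,0,0,0]]'
```

```text
time_s: 24.85
tcp_pos: [0.6293, 0.2251, -0.0202]
eef_rot: [-180.0, -0.1, -173.9]
contact_force: [-0.0, 0.6, -1.1]
gripper_width: 0.0384
gripper_force: 30.0
time_s: 25.18
tcp_pos: [0.6299, 0.2254, -0.0221]
eef_rot: [180.0, 0.0, -173.9]
contact_force: [-0.3, -0.3, -1.8]
gripper_width: 0.0383
gripper_force: 30.0
```

```bash
for i in 1 2; do :; done; python3 -m creep '[[32,0,0,-0.06,0,0,0],[32,0,0,-0.06,0,0,0],[32,0,0,0,0,0,0]]'; python3 -m creep '[[32,0,0,-0.05,0,0,0],[32,0,0,-0.05,0,0,0],[32,0,0,0,0,0,0]]'; python3 -m creep '[[32,0,0,-0.02,0,0,0],[32,0,0,0,0,0,0]]'
```

```text
time_s: 25.43
tcp_pos: [0.6296, 0.2253, -0.0255]
eef_rot: [-180.0, -0.0, -173.9]
contact_force: [-0.1, 0.3, -1.7]
gripper_width: 0.0386
gripper_force: 30.0
time_s: 25.68
tcp_pos: [0.6296, 0.2253, -0.0281]
eef_rot: [-180.0, -0.0, -173.9]
contact_force: [0.5, -0.2, -2.3]
gripper_width: 0.0381
gripper_force: 30.0
time_s: 25.85
tcp_pos: [0.6297, 0.2254, -0.0284]
eef_rot: [-180.0, -0.0, -173.9]
contact_force: [-0.3, -0.5, -1.0]
gripper_width: 0.0388
gripper_force: 30.0
```

```bash
python3 -m creep '[[32,0,0,-0.02,0,0,0],[32,0,0,0,0,0,0]]'; python3 -m creep '[[32,0,0,-0.02,0,0,0],[32,0,0,0,0,0,0]]'; python3 -m creep '[[32,0,0,-0.02,0,0,0],[32,0,0,0,0,0,0]]'
```

```text
time_s: 26.02
tcp_pos: [0.6298, 0.2254, -0.0288]
eef_rot: [180.0, -0.0, -173.9]
contact_force: [0.0, -0.1, -1.1]
gripper_width: 0.0383
gripper_force: 30.0
time_s: 26.18
tcp_pos: [0.6299, 0.2254, -0.0292]
eef_rot: [180.0, 0.0, -173.9]
contact_force: [-1.0, 0.2, -1.4]
gripper_width: 0.0388
gripper_force: 30.0
time_s: 26.35
tcp_pos: [0.63, 0.2255, -0.0294]
eef_rot: [180.0, 0.0, -173.9]
contact_force: [-0.2, -0.6, 1.0]
gripper_width: 0.0385
gripper_force: 30.0
```

Contact with the floor: the vertical force went from −1.9 to +1 N. I'll release and lift straight up.

```bash
python3 -m creep '[[42,0,0,0,0,0,0],[44,0,0,0,0,0,0],[56,0,0,0,0,0,0],[56,0,0,0,0,0,0],[56,0,0,0,0,0,0],[56,0,0,0,0,0,0]]' 5
python3 -m creep '[[56,0,0,0.2,0,0,0],[56,0,0,0.4,0,0,0],[56,0,0,0.7,0,0,0],[56,0,0,1,0,0,0],[56,0,0,1,0,0,0],[56,0,0,1,0,0,0],[56,0,0,1,0,0,0],[56,0,0,0.5,0,0,0]]'
python3 -m creep '[[56,-1,-0.5,0,0,0,0],[56,-1,-0.5,0,0,0,0],[56,-1,-0.5,0,0,0,0],[56,-1,-0.5,0,0,0,0],[56,-1,-0.5,0,0,0,0],[56,-1,-0.5,0,0,0,0],[56,-1,-0.5,0,0,0,0],[56,-1,-0.5,0,0,0,0]]'
python3 - <<'E'
from m import *
T=cap("top");Sd=cap("side");save(T,"tf");save(Sd,"sf")
for c,n in((T,"top"),(Sd,"side")):
    f=c["frame"].astype(int)
    for z,p in((.025,(.63,.2255)),):
        u,v=proj(c,[[*p,z]])[0].round().astype(int);print(n,u,v);print((f.sum(2)//3)[v-10:v+11,u-12:u+13])
c=Sd;f=c["frame"].astype(int);print((f[...,2]-f[...,0])[154:171,252:278])
print((f.sum(2)//3)[154:171,252:278])
for t in("seat_block","valve_ball"): print(t,[(n,np.round(q["bbox"]).tolist(),round(q["conf"],2)) for c,n in((T,"top"),(Sd,"side")) for q in search_frame(pic(c),t)])
E
```

```text
time_s: 26.85
tcp_pos: [0.6298, 0.2254, -0.0297]
eef_rot: [-180.0, 0.0, -173.9]
contact_force: [0.8, 0.3, -0.1]
gripper_width: 0.0557
gripper_force: 0.0
time_s: 27.52
tcp_pos: [0.6314, 0.2261, 0.1202]
eef_rot: [179.9, 0.3, -173.9]
contact_force: [0.3, -0.1, 0.6]
gripper_width: 0.0561
gripper_force: 0.0
time_s: 28.18
tcp_pos: [0.4285, 0.1246, 0.1154]
eef_rot: [180.0, 0.0, -173.9]
contact_force: [0.6, -0.6, -0.2]
gripper_width: 0.0562
gripper_force: 0.0
top 198 178
[[ 26  26  26  25  26  26  26  25  25  26  25  26  25  27  27  27  26  27
   26  27  26  26  27  27  26]
 [ 26  25  25  26  26  27  25  26  26  25  26  26  26  26  25  26  26  27
   26  27  27  26  26  26  24]
 [ 26  25  26  26  25  25  25  26  27  26  27  26  26  26  26  26  26  26
   27  27  26  27  26  25  25]
 [ 26  26  26  26  26  26  27  25  26  26  27  27  26  26  25  26  27  25
   25  26  26  26  26  27  26]
 [ 26  26  25  26  26  26  26  26  27  26  45  56  46  40  29  25  25  26
   25  27  26  27  26  25  26]
 [ 27  25  26  26  26  27  28  26  50  95 117 130 136 132 106  53  28  26
   26  25  24  25  26  25  24]
 [
[... 6958 characters left out ...]
53 173 182 184 184 183 185 187 190 191 167 130 122 110  97  91 103 102
  127 173 198 194 191 189 191 190]
 [101 116 151 173 185 188 186 185 184 188 190 193 195 171 127 100 103 131
  203 195 189 189 190 191 192 195]
 [105 102 102 116 154 169 178 184 189 186 186 188 189 191 196 169 147 199
  194 190 188 186 187 191 194 190]
 [107 105 105 103  99  99 134 151 175 185 190 188 187 188 189 193 192 194
  192 191 191 190 191 194 179 144]
 [106 106 107 108 106 106 105 100 116 154 175 186 193 190 188 190 193 175
  177 185 194 192 196 181 122  83]]
seat_block [('top', [315.0, 172.0, 323.0, 181.0], 0.7)]
valve_ball [('top', [194.0, 173.0, 204.0, 187.0], 0.6), ('side', [243.0, 154.0, 285.0, 184.0], 0.64)]
```

```bash
python3 - <<'E'
from m import *
S_=cap("side");T=cap("top")
for c,b,n in((S_,(254,157,276,169),"side"),(T,(305,160,335,190),"top")):
    f=c["frame"].astype(int); m=hull(roi(f[...,2]-f[...,0]>55,b)); ys,xs=np.nonzero(m); print(n,xs.min(),xs.max(),ys.min(),ys.max(),m.sum())
    for z in(.036,.04,.044,.048): 
        p,e=fit([(c,m)],(.056,.034,.0001),(.64,-.178),z);print(z,p.round(4),round(e,3))
s=r.get_state();print(s["time_s"],s["contact_force"])
E
```

```text
side 257 272 159 167 87.0
0.036 [  0.6419  -0.1844 -10.9142] 0.065
0.04 [  0.6393  -0.1789 -11.6568] 0.062
0.044 [  0.6371  -0.1734 -11.3226] 0.061
0.048 [  0.6344  -0.168  -11.0779] 0.059
top 313 325 167 184 190.0
0.036 [  0.6383  -0.1771 -11.2563] 0.059
0.04 [  0.6379  -0.1766 169.3577] 0.057
0.044 [  0.6375  -0.176  -11.219 ] 0.055
0.048 [  0.6369  -0.1757 -11.2464] 0.054
28.5833 [-0.2632727  -0.26347017 -0.60648711]
```

At flush height the fit puts the block at (0.6393, −0.1789), as expected for fully home. The ball is resting at the bin centre and the gripper is clear of everything, so I'm handing in.

```bash
python3 -c "
from plant import close_job; print(close_job())"
```

```text
the job is handed in; nothing more can be done
None
```

The job is handed in at about 29 s: the blue block is pressed home in the holder, flush as far as the cameras and the press force show, and the ball lies on the bin floor; no verdict came back.

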